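# Scan the label of the tallest stored carton

## Robot

A 6-joint arm with a two-finger parallel gripper is mounted at the origin on the work surface. World frame = base frame: x ahead of the robot, y to its left, z up, the work surface at z = 0. Lengths are in m, angles in degrees, forces in N, time in s.
With the tool pointing down it reaches from about 0.4 to 0.825 m from the base axis. Payload 7 kg.
Tool frame: the origin (TCP) lies at the centre of the arm's flange, where the gripper is bolted on; the fingertips stand 178 mm ahead of it and the grasp point (between the pads) lies 159 mm ahead of it (r.tips_ahead is the z of the fingertips in the tool frame, in m); z points along the fingers, y is the line along which they close (so a half turn about z gives the same grasp; the last joint's range is limited). The gripper opens to 88 mm and grips with 3 to 60 N. Pads are 19 mm wide; open, the fingers measure 130 mm over their backs; the gripper's body (78 mm by 193 mm) begins 47 mm behind the grasp point.
Start: joints at [82.684, 20.546, 0.682, 0, -70.136, -16.507], TCP at [0.273, 0.617, 0.405] pointing down, gripper open.
Joint ranges: [-176.03, 176.03], [-82.01, 121.73], [-58.28, 71.71], [-173.87, 95.51], [-174.79, -0.11], [-173.66, 173.66]. Speed limits (degrees/s): [136.94, 136.94, 172.46, 180, 180, 180].

## Interface

Orientations are given as [roll, pitch, yaw] about the fixed x, y, z axes, in that order (R = Rz(yaw) Ry(pitch) Rx(roll)).
In Python, from plant import r gives the robot as it stands. The module is installed in compiled form; this text tells all that it offers.
- The arm moves only by the shell command python3 -m pendant 'ROWS' [FORCE]. ROWS is JSON, a list that holds one entry, the list of rows, each a list of 7 numbers: the shift along the tool's x, y, z in m, then the turn, a rotation vector about the tool's x, y, z in degrees, then the gripper command: -1 is shut, 1 is fully open, values between are in proportion. A call has 1 to 5 rows; each row is the pose to reach, as a shift and turn from the pose commanded when the call began, along the tool's axes at that moment; what a row does not reach only later rows make up. A row lasts 1/10 s, in which the tool goes at most 50 mm and 8.59 degrees, less where a joint would pass 70% of its speed; a pose out of reach is approached as far as the arm can. A call with a gripper value outside its range is refused whole. The fingers move at their own pace and stop on an object; FORCE is the grip in N (left out, the last holds). Time passes only in rows, so rows that repeat a pose let the fingers close. It gives the time, the measured TCP pose, the force, the opening and the grip force at its end, in the units of the state.
- r.get_state(): the state, without advancing time (a new reading comes with each control period).
- r.capture(name): name is "scene" or "top"; returns the picture (400x640x3 uint8, red, green, blue); there is no depth.
- r.camera_params(name): a dict with "fx", "fy", "cx", "cy" (pixels), "dist_coeffs" ([k1, k2, p1, p2, k3] as OpenCV has them; the pictures are not rectified), "R" (3x3) and "t" (3): a world point X has camera coordinates R X + t. Camera axes: x right, y down, z forward; pixel columns grow to the right and rows downward; lengths in m; the calibration is good to about 2 mm. A picture is of the moment at which its call begins. camera_params takes no time and is no camera call.
- r.close_job(): hands the job in; it is judged then, once.
The state is a dict: "time_s": time; "joints": joint angles; "qd": joint speeds; "joint_torque": joint torques, N m; "tcp_pos": TCP position; "eef_rot": TCP orientation; "contact_force": force on the tool from outside, world axes, zero at the start; "moment": the same for the moment, N m; "gripper_width": finger opening in m; "gripper_force": force on a finger pad.
Only numpy, scipy, OpenCV 4.12 (cv2) and the standard library are available. Lean on these libraries where they do the work, as an engineer would, in place of code of your own. Each camera call takes 0.05 s, during which the arm holds its last target. There are 200 camera calls.

## Task

Pick up the cordless label scanner from its rubber mat, aim it down at the middle of the barcode label on top of the tallest of the three cartons from about 10 cm away, with the wide window in line with the label's long side, and hold it steady for about two seconds so that it reads. Then lay the scanner back flat on the rubber mat, underside down, and let go. Do not shift the cartons, the mug or the tape roll.

Things in the scene. Friction and masses are not known exactly. Their poses are not given: they have to be found in the camera images.
- scanner: Cordless hand scanner, 176 mm long, 180 g, lying on the mat. Origin: on its flat underside, under the middle. x along the handle to the head, y across, z up. White handle: bar 34 mm wide (y), 34 mm high, x = -80 to +45 mm, underside at z = 0. Grey head at the +x end: block 50 x 70 (y) x 32 mm, nose bent up 30 degrees, x = +36 to +96 mm, top at z = 55 mm.
- scanner_grip (a point): Point in the scanner's handle where it balances well in the fingers: 15 mm behind the origin (x = -15 mm), 20 mm above the underside. Axes as the scanner's; the handle is 34 mm wide across y.
- scanner_window (a point): Centre of the dark reading window under the scanner's head, at x = +74, y = 0, z = +15 mm in the scanner's frame. Its z axis is the beam: it leaves forward and down, 30 degrees from straight down (direction 0.5, 0, -0.866 in the scanner's frame). Its y axis is the scan line, along the window's wide side (the scanner's y).
- mat: Black rubber mat fixed to the desk, 160 (own x) x 240 (own y) x 4 mm. Origin: centre of its underside, on the desk; its top is 4 mm above. The scanner starts on it.
- carton_tall: The tallest of three closed cardboard cartons, 130 (own x) x 150 (own y) x 150 mm high, about 2.2 kg, loose on the desk. Origin: centre of its underside.
- label_tall (a point): Centre of the white barcode label lying flat on top of the tallest carton, 150 mm above the desk. The label is 60 mm (own x) x 100 mm (own y, the long side), z up. The two other cartons carry labels just like it.
- carton_mid: Middle carton, 130 x 160 x 85 mm high, 1.6 kg, loose. Origin: centre of underside. Leave alone.
- carton_flat: Lowest carton, 125 x 160 x 55 mm high, 1.2 kg, loose. Origin: centre of underside. Leave alone.
- tape_roll: Roll of packing tape lying flat, 100 mm across, 48 mm high. Origin: centre of underside. Leave alone.
- mug: White mug, 80 mm across, 95 mm high, handle to one side. Origin: centre of underside. Leave alone.
Not all that is in view belongs to the job. What is shaped like the carton_tall but blue is not meant.

How it is judged:
By the outcome, as a careful person would: the job done as asked, in the order asked, and still so for the second after the job is handed in, with the robot touching nothing.
It also fails if it takes over 48 s, if anything falls off the work surface, if the arm or the gripper's body presses on something with over 40 N, if the wrist force passes 120 N, or if a joint passes its speed limit or range.

## Working session

There is one attempt and no reset: what is moved stays moved. The work goes in short steps, Python scripts to look and compute and a shell command to move; the robot and the scene stay as the last step left them, time stands still between calls to the robot, and variables do not carry over. Pictures are saved under pics/ and viewed, at most 10 in all, crops included, and the job is handed in when it is done.

```bash
mkdir -p pics; python3 - <<'E'
from plant import r
import cv2
for n in ("scene","top"):
    cv2.imwrite(f"pics/{n}0.png",r.capture(n)[:,:,::-1])
    p=r.camera_params(n);print(n,{k:(v.tolist() if hasattr(v,'tolist') else v) for k,v in p.items()})
print(r.get_state())
E
```

```text
scene {'fx': 436.838259092914, 'fy': 436.838259092914, 'cx': 316.68075660717307, 'cy': 205.63759522802184, 'dist_coeffs': [0.02915603134496953, 0.0, 0.0, 0.0, 0.0], 'R': [[0.39830254184381575, 0.9172232985978935, -0.007517025339502783], [0.6496930628760909, -0.28789410372692287, -0.7035736699805892], [-0.6474982696590306, 0.27535142191111206, -0.7105825675036577]], 't': [-0.10816799130394286, -0.30264183413833445, 1.942438781946517]}
top {'fx': 469.7151377785705, 'fy': 469.7151377785705, 'cx': 321.8825575018371, 'cy': 196.89461494005957, 'dist_coeffs': [-0.005120250828207067, 0.0, 0.0, 0.0, 0.0], 'R': [[-0.029672075845684574, -0.9993087138645604, 0.022397819299354072], [-0.995326712605422, 0.027478986724944313, -0.09257235258247867], [0.09189288921941872, -0.025039961719797076, -0.9954540156270301]], 't': [-0.10410371068629548, 0.5547191454094156, 1.4738452576956182]}
{'time_s': 0.1, 'joints': array([ 8.26844509e+01,  2.05854475e+01,  6.38228233e-01, -1.74982936e-02,
       -7.01372840e+01, -1.65063241e+01]), 'qd': array([ 0.05057778, -0.06767285,  0.19892582,  0.05323673, -0.0852814 ,
       -0.03589313]), 'joint_torque': array([-2.54813829e-03, -5.84162772e+01,  2.93746394e+01,  7.01556042e+00,
        1.00891685e-02, -5.57724218e-05]), 'tcp_pos': array([0.27256639, 0.6173155 , 0.40383216]), 'eef_rot': array([ 1.79914305e+02, -8.23875296e-03, -2.38278245e+01]), 'contact_force': array([-0.60755335, -0.13636692, -0.20899657]), 'moment': array([ 0.0036863 ,  0.0066652 , -0.04009962]), 'gripper_force': 0.0, 'gripper_width': 0.08800544856352076}
```

View pics/scene0.png

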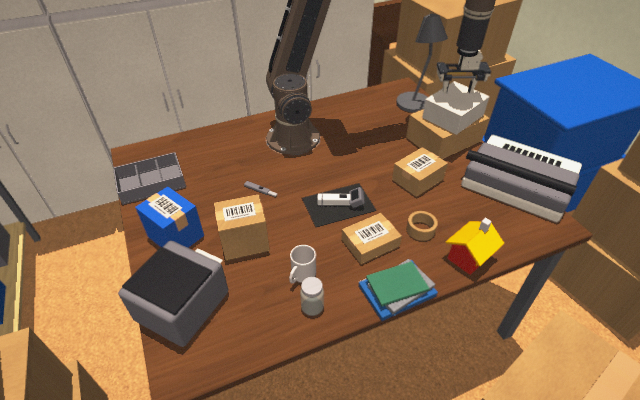

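View pics/top0.png

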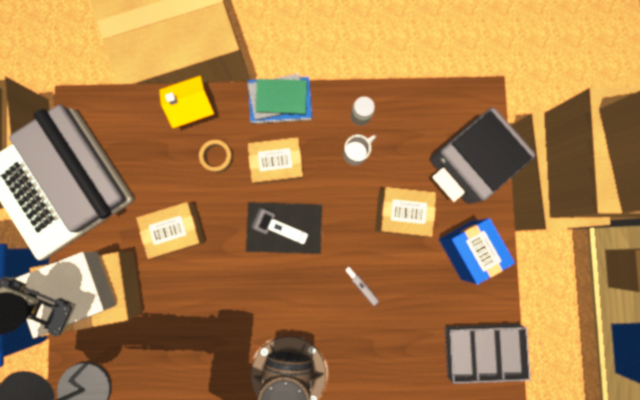

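The scanner is the white bar with the grey head on the black mat, at top (280,228) and scene (340,199). The silver pen-like thing at top (362,286) is not it.

Tall-carton candidates:
- Brown carton, top (408,212) / scene (240,225)
- Blue carton, top (477,250) / scene (170,220), excluded by colour
- Lower brown cartons, top (275,160) and (170,230)

I choose the brown one at top (408,212) and will check it in a close crop.

```bash
python3 - <<'E'
import cv2,numpy as np
a=cv2.imread('pics/top0.png');
b=cv2.imread('pics/scene0.png')
f=lambda im,x,y,w,h,s:cv2.resize(im[y:y+h,x:x+w],None,fx=s,fy=s,interpolation=cv2.INTER_CUBIC)
A=f(a,240,180,200,80,4)   # 800x320
B=f(b,200,170,200,70,4)   # 800x280
cv2.imwrite('pics/crop1.png',np.vstack([A,B]))
E
```

```text
(no output)
```

View pics/crop1.png

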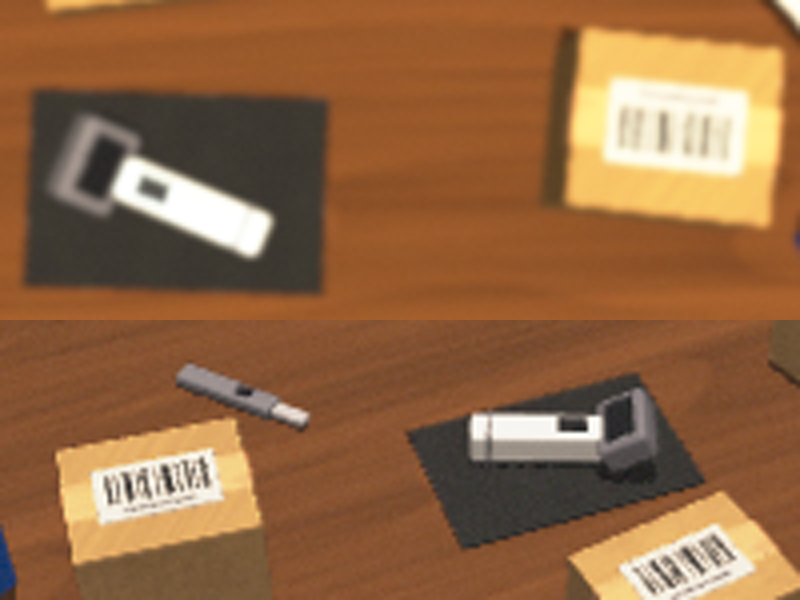

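The crop shows the scanner handle (white) with its head to the upper left, and the brown tall carton with a label whose long side runs roughly along the image row. The carton's side is visible as a dark strip, so it is the tall one. Next I measure all of this.

```bash
cat >h.py <<'E'
import cv2,numpy as np
from plant import r
from scipy.spatial.transform import Rotation as Ro
def ray(n,px,z):
    p=r.camera_params(n);K=np.array([[p['fx'],0,p['cx']],[0,p['fy'],p['cy']],[0,0,1]])
    u=cv2.undistortPoints(np.array(px,float).reshape(-1,1,2),K,np.array(p['dist_coeffs']))[:,0]
    R=np.array(p['R']);c=-R.T@np.array(p['t']);d=np.c_[u,np.ones(len(u))]@R
    return c+d*((z-c[2])/d[:,2])[:,None]
def proj(n,X):
    p=r.camera_params(n);K=np.array([[p['fx'],0,p['cx']],[0,p['fy'],p['cy']],[0,0,1]])
    return cv2.projectPoints(np.array(X,float).reshape(-1,1,3),cv2.Rodrigues(np.array(p['R']))[0],np.array(p['t'],float),K,np.array(p['dist_coeffs']))[0][:,0]
E
python3 - <<'E'
from h import *
np.set_printoptions(precision=4,suppress=True)
o=np.array([240,180])-0.375
C=lambda l:np.array(l)/4+o
L=ray('top',C([(609,78),(748,93),(742,175),(602,160)]),.15)
print('label',L.mean(0),np.linalg.norm(np.diff(L,axis=0),axis=1),L[1]-L[0])
print('carton top',ray('top',C([(582,28),(783,47),(772,227),(567,205)]),.15))
T=ray('top',C([(273,212),(250,258),(128,155),(113,200)]),.038)
print('handle',T); m=(T[0]+T[1])/2;n=(T[2]+T[3])/2;print(m,n,np.linalg.norm(T[0]-T[1]),np.linalg.norm(n-m),np.degrees(np.arctan2(*(n-m)[1::-1])))
M=ray('top',C([(33,90),(328,100),(322,293),(25,286)]),.004);print('mat',M,M.mean(0),np.linalg.norm(np.diff(M,axis=0),axis=1))
o2=np.array([200,170])-0.375;D=lambda l:(np.array(l)-[0,320])/4+o2
S=ray('scene',D([(93,472),(216,450),(222,490),(102,524)]),.15);print('label sc',S.mean(0))
S=ray('scene',D([(472,413),(603,413)]),.038);print('handle far edge sc',S)
S=ray('scene',D([(469,440),(603,440)]),.038);print('handle near edge sc',S)
# scene tail bottom
for im in['top']:
    a=cv2.imread('pics/top0.png');m=(a.min(2)>150).astype(np.uint8);m[:,:262]=0;m[:,315:]=0;m[:205]=0;m[250:]=0
    b=cv2.minAreaRect(cv2.findNonZero(m));P=ray('top',cv2.boxPoints(b),.038);print('rect',P,P.mean(0))
    m=(a.min(2)>150).astype(np.uint8);m[:,:388]=0;m[:,430:]=0;m[:195]=0;m[226:]=0
    b=cv2.minAreaRect(cv2.findNonZero(m));P=ray('top',cv2.boxPoints(b),.15);print('labelrect',P,P.mean(0))
p=r.camera_params('top');print(-np.array(p['R']).T@p['t'])
E
```

```text
label [ 0.4909 -0.3697  0.15  ] [0.1031 0.0606 0.1034] [-0.0139 -0.1022  0.    ]
carton top [[ 0.5654 -0.3041  0.15  ]
 [ 0.5473 -0.4523  0.15  ]
 [ 0.4153 -0.4373  0.15  ]
 [ 0.4357 -0.2876  0.15  ]]
handle [[ 0.4388 -0.0722  0.038 ]
 [ 0.4034 -0.0532  0.038 ]
 [ 0.4869  0.0407  0.038 ]
 [ 0.4519  0.0531  0.038 ]]
[ 0.4211 -0.0627  0.038 ] [0.4694 0.0469 0.038 ] 0.040234287667963706 0.11980894568622505 66.21589519927792
mat [[ 0.5433  0.119   0.004 ]
 [ 0.5285 -0.1189  0.004 ]
 [ 0.3735 -0.1095  0.004 ]
 [ 0.3862  0.1277  0.004 ]] [0.4579 0.0046 0.004 ] [0.2384 0.1553 0.2376]
label sc [ 0.49   -0.3671  0.15  ]
handle far edge sc [[ 0.4089 -0.0555  0.038 ]
 [ 0.4585  0.0565  0.038 ]]
handle near edge sc [[ 0.4408 -0.0724  0.038 ]
 [ 0.4908  0.0404  0.038 ]]
rect [[ 0.4552  0.0566  0.038 ]
 [ 0.4886  0.0415  0.038 ]
 [ 0.4356 -0.073   0.038 ]
 [ 0.4024 -0.0577  0.038 ]] [ 0.4455 -0.0081  0.038 ]
labelrect [[ 0.4666 -0.3103  0.15  ]
 [ 0.5309 -0.3203  0.15  ]
 [ 0.5156 -0.4303  0.15  ]
 [ 0.4513 -0.4199  0.15  ]] [ 0.4911 -0.3702  0.15  ]
[ 0.4136 -0.0824  1.5208]
```

Both cameras agree on the label to 3 mm, and the label and mat sizes match the description:
- Label centre: (0.490, -0.369), yaw -7.7°
- Scanner grip point: about (0.449, -0.005), yaw 65.8°

I'll write a planning helper, then move above the scanner.

```bash
cat >>h.py <<'E'
def plan(p,rot):
    s=r.get_state();R0=Ro.from_euler('xyz',s['eef_rot'],degrees=True)
    rot=rot if isinstance(rot,Ro) else Ro.from_euler('xyz',rot,degrees=True)
    print('t',s['time_s'],'pos',np.round(s['tcp_pos'],4),'rot',np.round(s['eef_rot'],2),'w',round(s['gripper_width'],4),'gf',round(s['gripper_force'],1),'F',np.round(s['contact_force'],1),'J',np.round(s['joints'],1))
    print('ROW',np.round(R0.inv().apply(np.array(p)-s['tcp_pos']),4),np.round((R0.inv()*rot).as_rotvec(degrees=True),2))
E
python3 -c "
from h import *
plan([.449,-.005,.30],[180,0,-114.2])"
```

```text
t 0.1 pos [0.2726 0.6173 0.4038] rot [ 1.7991e+02 -1.0000e-02 -2.3830e+01] w 0.088 gf 0.0 F [-0.6 -0.1 -0.2] J [ 82.7  20.6   0.6  -0.  -70.1 -16.5]
ROW [0.4128 0.4978 0.1046] [ 6.000e-02 -7.000e-02  9.037e+01]
```

```bash

python3 -m pendant '[[[0.138,0.166,0.035,0,0,0,1],[0.138,0.166,0.035,0,0,0,1],[0.138,0.166,0.035,0,0,0,1],[0.138,0.166,0.035,0,0,0,1],[0.138,0.166,0.035,0,0,0,1]]]' 25
python3 -m pendant '[[[0.138,0.166,0.035,0,0,0,1],[0.138,0.166,0.035,0,0,0,1],[0.138,0.166,0.035,0,0,0,1],[0.138,0.166,0.035,0,0,0,1],[0.138,0.166,0.035,0,0,0,1]]]'
python3 -m pendant '[[[0.138,0.166,0.035,0,0,40,1],[0.138,0.166,0.035,0,0,40,1],[0.138,0.166,0.035,0,0,40,1],[0.138,0.166,0.035,0,0,40,1],[0.138,0.166,0.035,0,0,40,1]]]'
python3 -c "
from h import *
plan([.449,-.005,.30],[180,0,-114.2])"
```

```text
time_s: 0.6
tcp_pos: [0.3319, 0.4064, 0.37]
eef_rot: [-180.0, 0.0, -23.9]
contact_force: [-0.0, 0.2, 0.2]
gripper_width: 0.0876
gripper_force: 0.0
time_s: 1.1
tcp_pos: [0.3907, 0.1987, 0.3336]
eef_rot: [179.9, 0.1, -23.9]
contact_force: [-0.8, 1.3, -0.2]
gripper_width: 0.0878
gripper_force: 0.0
time_s: 1.6
tcp_pos: [0.4502, -0.0085, 0.2985]
eef_rot: [179.9, 0.0, -64.3]
contact_force: [-0.1, 0.9, 0.5]
gripper_width: 0.0878
gripper_force: 0.0
t 1.6 pos [ 0.4502 -0.0085  0.2985] rot [ 1.7986e+02  1.0000e-02 -6.4320e+01] w 0.0878 gf 0.0 F [-0.1  0.9  0.5] J [ 24.1   5.1 -35.1  -0.  -49.9   1.6]
ROW [-0.0037 -0.0004 -0.0015] [ 0.13 -0.05 49.88]
```

```bash

python3 -m pendant '[[[0,0,0,0,0,42,1],[0,0,0,0,0,42,1],[0,0,0,0,0,42,1],[0,0,0,0,0,42,1],[0,0,0,0,0,42,1]]]'
python3 -m pendant '[[[0,0,0.02,0,0,8,1],[0,0,0.04,0,0,8,1],[0,0,0.06,0,0,8,1],[0,0,0.06,0,0,8,1]]]'
python3 - <<'E'
from h import *
plan([.449,-.005,.186],[180,0,-114.2])
a=r.capture('scene')[:,:,::-1];b=r.capture('top')[:,:,::-1]
f=lambda im,x,y,w,h,s:cv2.resize(im[y:y+h,x:x+w],None,fx=s,fy=s,interpolation=cv2.INTER_CUBIC)
cv2.imwrite('pics/near.png',np.hstack([f(a,280,100,100,140,4),f(b,240,160,100,140,4)]))
E
```

```text
time_s: 2.1
tcp_pos: [0.4502, -0.0054, 0.2993]
eef_rot: [180.0, -0.0, -106.2]
contact_force: [-0.6, -0.4, 0.3]
gripper_width: 0.088
gripper_force: 0.0
time_s: 2.5
tcp_pos: [0.4492, -0.0057, 0.2374]
eef_rot: [179.8, -0.2, -113.9]
contact_force: [-0.5, -0.1, 0.8]
gripper_width: 0.0876
gripper_force: 0.0
t 2.5 pos [ 0.4492 -0.0057  0.2374] rot [ 179.78   -0.21 -113.85] w 0.0876 gf 0.0 F [-0.5 -0.1  0.8] J [ 24.5  10.3 -39.4  -0.  -40.6 -48.4]
ROW [-0.0007  0.0002  0.0514] [ 0.22 -0.21  0.35]
```

View pics/near.png

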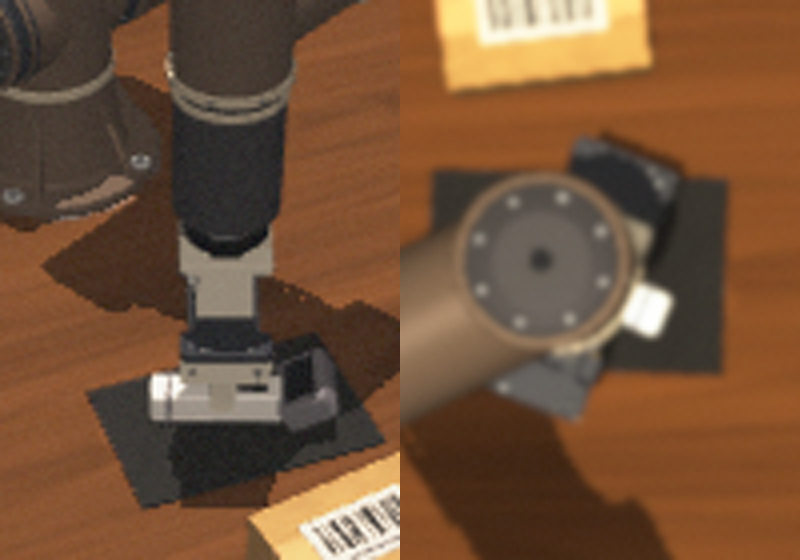

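The gripper is over the middle of the handle (finger at scene crop column 220, handle spanning 150–283) and lined up with it. Now I descend and grip.

```bash

python3 -m pendant '[[[0,0,0.02,0.2,-0.2,0.4,1],[0,0,0.035,0.2,-0.2,0.4,1],[0,0,0.046,0.2,-0.2,0.4,1],[0,0,0.052,0.2,-0.2,0.4,1],[0,0,0.052,0.2,-0.2,0.4,1]]]' 25
python3 -m pendant '[[[0,0,0,0,0,0,-1],[0,0,0,0,0,0,-1],[0,0,0,0,0,0,-1],[0,0,0,0,0,0,-1],[0,0,0,0,0,0,-1]]]' 30
python3 -m pendant '[[[0,0,0,0,0,0,-1],[0,0,0,0,0,0,-1],[0,0,0,0,0,0,-1],[0,0,0,0,0,0,-1],[0,0,0,0,0,0,-1]]]' 30
```

```text
time_s: 3.1
tcp_pos: [0.4504, -0.0052, 0.1878]
eef_rot: [-179.8, 0.2, -114.2]
contact_force: [-0.6, -0.6, 0.4]
gripper_width: 0.0874
gripper_force: 0.0
time_s: 3.6
tcp_pos: [0.4503, -0.0053, 0.1879]
eef_rot: [-179.8, 0.2, -114.2]
contact_force: [-0.7, 0.2, -0.3]
gripper_width: 0.053
gripper_force: 0.0
time_s: 4.1
tcp_pos: [0.4501, -0.0054, 0.1876]
eef_rot: [-179.8, 0.2, -114.2]
contact_force: [-1.4, 0.2, 1.9]
gripper_width: 0.0338
gripper_force: 29.9
```

Gripped at 34 mm, the handle's width. I lift and check.

```bash

python3 -m pendant '[[[0,0,-0.01,0,0,0,-1],[0,0,-0.04,0,0,0,-1],[0,0,-0.08,0,0,0,-1],[0,0,-0.12,0,0,0,-1],[0,0,-0.12,0,0,0,-1]]]' 30
python3 -m pendant '[[[0,0,-0.04,0,0,0,-1],[0,0,-0.08,0,0,0,-1],[0,0,-0.11,0,0,0,-1],[0,0,-0.13,0,0,0,-1],[0,0,-0.13,0,0,0,-1]]]'
python3 - <<'E'
from h import *
a=r.capture('scene')[:,:,::-1];b=r.capture('top')[:,:,::-1]
s=r.get_state();R=Ro.from_euler('xyz',s['eef_rot'],degrees=True)
g=s['tcp_pos']+R.apply([0,0,.159]);print(g,proj('scene',g),s['contact_force'])
f=lambda im,x,y,w,h,s:cv2.resize(im[y:y+h,x:x+w],None,fx=s,fy=s,interpolation=cv2.INTER_CUBIC)
cv2.imwrite('pics/lift.png',f(a,280,60,120,100,6))
cv2.imwrite('pics/lift_full.png',a)
plan([.449,-.005,.45],[180,0,-187.7])
# scan pose
Rs=Ro.from_euler('z',-7.7,degrees=True)*Ro.from_euler('y',30,degrees=True)
gs=np.array([-.015,0,.0247]);ws=np.array([.074,0,.015])
w=np.array([.4905,-.3685,.25]);gw=w+Rs.apply(gs-ws)
Rt=Rs*Ro.from_euler('xyz',[180,0,180],degrees=True)
tcp=gw-Rt.apply([0,0,.159]);print('scan',tcp,Rt.as_euler('xyz',degrees=True))
plan(tcp,Rt)
E
```

```text
time_s: 4.6
tcp_pos: [0.4513, -0.0051, 0.3133]
eef_rot: [-179.4, 0.6, -114.2]
contact_force: [-0.0, 0.3, -3.2]
gripper_width: 0.0335
gripper_force: 29.9
time_s: 5.1
tcp_pos: [0.4493, -0.0058, 0.4405]
eef_rot: [-179.6, 0.4, -114.2]
contact_force: [0.1, 0.6, -3.3]
gripper_width: 0.0342
gripper_force: 29.9
[ 0.44924217 -0.00546472  0.27811909] [[335.84063143 143.97877386]] [-0.03075221  0.33406931 -2.69427915]
t 5.2 pos [ 0.4486 -0.0058  0.4371] rot [-179.84    0.22 -114.24] w 0.0342 gf 29.9 F [-0.   0.3 -2.7] J [ 24.6  -2.8 -23.3  -0.  -69.2 -48.8]
ROW [-0.001  -0.0001 -0.0129] [ 0.    0.3  73.46]
scan [ 0.49770815 -0.36947458  0.44059849] [180.  -30.  172.3]
t 5.2 pos [ 0.4486 -0.0058  0.4371] rot [-179.84    0.22 -114.24] w 0.0342 gf 29.9 F [-0.   0.3 -2.7] J [ 24.6  -2.8 -23.3  -0.  -69.2 -48.8]
ROW [ 0.3114 -0.1941 -0.0041] [-19.21  26.03  71.7 ]
```

View pics/lift.png

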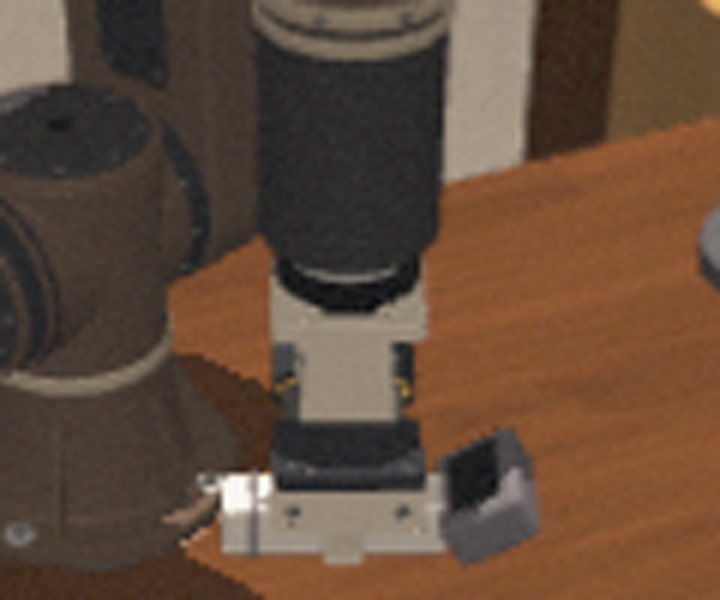

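The scanner is level and held at the balance point: the finger centre is at crop column 345, and the handle spans 222–445. Now I carry it over the carton.

```bash

python3 -m pendant '[[[0.03,-0.02,-0.01,0,0,0,-1],[0.06,-0.04,-0.02,0,0,0,-1],[0.1,-0.063,-0.03,0,0,0,-1],[0.14,-0.087,-0.03,0,0,0,-1],[0.156,-0.097,-0.03,0,0,0,-1]]]'
python3 -m pendant '[[[0.03,-0.02,0,0,0,7,-1],[0.06,-0.04,0,0,0,14,-1],[0.1,-0.063,0,0,0,22,-1],[0.14,-0.087,0,0,0,30,-1],[0.156,-0.097,0,0,0,37,-1]]]'
python3 -m pendant '[[[0,0,0,0,0,8,-1],[0,0,0,0,0,16,-1],[0,0,0,0,0,24,-1],[0,0,0,0,0,32,-1],[0,0,0,0,0,36.5,-1]]]'
cat >>h.py <<'E'
def scan(d=.1,w=(.4905,-.3685)):
    Rs=Ro.from_euler('z',-7.7,degrees=True)*Ro.from_euler('y',30,degrees=True)
    gs=np.array([-.015,0,.0247]);ws=np.array([.074,0,.015])
    gw=np.array([*w,.15+d])+Rs.apply(gs-ws)
    Rt=Rs*Ro.from_euler('xyz',[180,0,180],degrees=True)
    plan(gw-Rt.apply([0,0,.159]),Rt)
    s=r.get_state();R=Ro.from_euler('xyz',s['eef_rot'],degrees=True)
    Rsc=R*Ro.from_euler('xyz',[180,0,180],degrees=True).inv()
    wc=s['tcp_pos']+R.apply([0,0,.159])+Rsc.apply(ws-gs);b=Rsc.apply([.5,0,-.866]);t=(wc[2]-.15)/-b[2]
    print('window',wc,'beam',b,'hit',wc+t*b,'line',Rsc.apply([0,1,0]))
E
python3 -c "
from h import *
np.set_printoptions(precision=4,suppress=True)
scan()"
```

```text
time_s: 5.7
tcp_pos: [0.4732, -0.1907, 0.4655]
eef_rot: [-180.0, 0.1, -114.3]
contact_force: [-0.5, -0.3, -1.8]
gripper_width: 0.0337
gripper_force: 29.9
time_s: 6.2
tcp_pos: [0.4978, -0.3732, 0.4639]
eef_rot: [179.8, 0.1, -151.7]
contact_force: [0.2, 1.1, -2.7]
gripper_width: 0.0341
gripper_force: 29.9
time_s: 6.7
tcp_pos: [0.4977, -0.3699, 0.4646]
eef_rot: [179.8, 0.0, 171.9]
contact_force: [0.4, -0.4, -2.1]
gripper_width: 0.0337
gripper_force: 29.9
t 6.7 pos [ 0.4977 -0.3699  0.4646] rot [179.78   0.03 171.95] w 0.0337 gf 29.9 F [ 0.4 -0.4 -2.1] J [-18.7  13.6  -1.1  -0.2 -75.2 -79.3]
ROW [0.0001 0.0003 0.024 ] [ 0.3  30.03 -0.29]
window [ 0.586  -0.3817  0.2959] beam [ 0.4959 -0.0669 -0.8658] hit [ 0.6696 -0.393   0.15  ] line [0.1401 0.9901 0.0038]
```

```bash

python3 -m pendant '[[[0,0,0,0,7,0,-1],[0,0,0,0,14,0,-1],[0,0,0.008,0,21,-0.2,-1],[0,0,0.016,0.2,28,-0.2,-1],[0,0,0.024,0.3,30,-0.3,-1]]]'
python3 -m pendant '[[[0,0,0,0,0,0,-1],[0,0,0,0,0,0,-1]]]'
python3 - <<'E'
from h import *
np.set_printoptions(precision=4,suppress=True)
scan()
a=r.capture('scene')[:,:,::-1];b=r.capture('top')[:,:,::-1]
f=lambda im,x,y,w,h,s:cv2.resize(im[y:y+h,x:x+w],None,fx=s,fy=s,interpolation=cv2.INTER_CUBIC)
cv2.imwrite('pics/scan1.png',np.hstack([f(a,190,120,100,140,4),f(b,360,140,100,140,4)]))
E
```

```text
time_s: 7.2
tcp_pos: [0.4986, -0.3698, 0.4392]
eef_rot: [180.0, -30.2, 172.7]
contact_force: [0.9, 0.5, -3.1]
gripper_width: 0.0339
gripper_force: 29.9
time_s: 7.4
tcp_pos: [0.4981, -0.3699, 0.4426]
eef_rot: [-179.9, -29.7, 172.6]
contact_force: [-0.4, -0.2, -2.1]
gripper_width: 0.0339
gripper_force: 29.9
t 7.4 pos [ 0.4981 -0.3699  0.4426] rot [-179.93  -29.66  172.61] w 0.0339 gf 29.9 F [-0.4 -0.2 -2.1] J [ -17.    23.3    4.4    4.9 -100.3  -80.7]
ROW [-0.0006  0.0004  0.0019] [-0.22  0.34  0.27]
window [ 0.4919 -0.3694  0.2519] beam [ 0.0058 -0.0018 -1.    ] hit [ 0.4925 -0.3695  0.15  ] line [ 0.128   0.9918 -0.0011]
```

View pics/scan1.png

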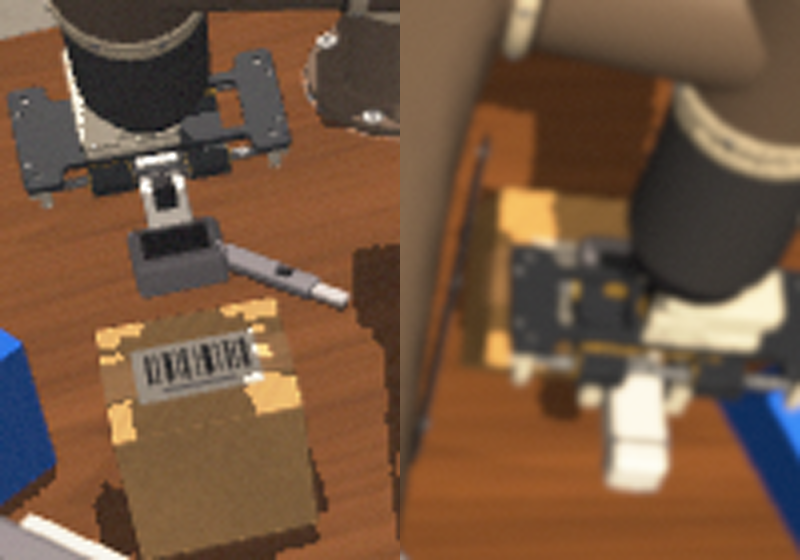

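The head (scene crop 180,258) hangs above the tall carton's label (crop 195,365) and parallel to it. The computed beam hits within 2 mm of the label's centre at 10 cm. I hold it there.

```bash

H='x'
python3 -m pendant '[[[0,0,0.001,0,0.2,0.2,-1],[0,0,0.001,0,0.2,0.2,-1],[0,0,0.001,0,0.2,0.2,-1],[0,0,0.001,0,0.2,0.2,-1],[0,0,0.001,0,0.2,0.2,-1]]]' |head -1
python3 -m pendant '[[[0,0,0,0,0,0,-1],[0,0,0,0,0,0,-1],[0,0,0,0,0,0,-1],[0,0,0,0,0,0,-1],[0,0,0,0,0,0,-1]]]'|head -1
python3 -m pendant '[[[0,0,0,0,0,0,-1],[0,0,0,0,0,0,-1],[0,0,0,0,0,0,-1],[0,0,0,0,0,0,-1],[0,0,0,0,0,0,-1]]]'|head -1
python3 -m pendant '[[[0,0,0,0,0,0,-1],[0,0,0,0,0,0,-1],[0,0,0,0,0,0,-1],[0,0,0,0,0,0,-1],[0,0,0,0,0,0,-1]]]'|head -1
python3 -m pendant '[[[0,0,0,0,0,0,-1],[0,0,0,0,0,0,-1],[0,0,0,0,0,0,-1],[0,0,0,0,0,0,-1],[0,0,0,0,0,0,-1]]]'|head -1
python3 -m pendant '[[[0,0,0,0,0,0,-1],[0,0,0,0,0,0,-1],[0,0,0,0,0,0,-1],[0,0,0,0,0,0,-1],[0,0,0,0,0,0,-1]]]'
python3 - <<'E'
from h import *
np.set_printoptions(precision=4,suppress=True)
scan()
print(proj('scene',[[.4909,-.369,.25],[.4905,-.3685,.15]]), (proj('scene',[[.4909,-.369,.25],[.4905,-.3685,.15]])-[190,120])*4)
E
```

```text
time_s: 8.0
time_s: 8.5
time_s: 9.0
time_s: 9.5
time_s: 10.0
time_s: 10.5
tcp_pos: [0.4975, -0.3698, 0.4423]
eef_rot: [-179.8, -30.0, 172.4]
contact_force: [-0.1, -0.5, -2.2]
gripper_width: 0.0336
gripper_force: 29.9
t 10.5 pos [ 0.4975 -0.3698  0.4423] rot [-179.8   -29.96  172.37] w 0.0336 gf 29.9 F [-0.1 -0.5 -2.2] J [ -17.    23.4    4.3    5.  -100.5  -80.9]
ROW [-0.001   0.0004  0.0014] [-0.23  0.04  0.06]
window [ 0.4903 -0.3695  0.2517] beam [ 0.0004 -0.0031 -1.    ] hit [ 0.4904 -0.3698  0.15  ] line [ 0.1311  0.9914 -0.003 ]
[[234.4493 188.29  ]
 [238.9327 210.7562]] [[177.7972 273.1599]
 [195.731  363.0246]]
```

```bash

python3 -m pendant '[[[0.01,0,-0.018,0,-7,0,-1],[0.012,0,-0.022,0,-14,0,-1],[0.012,0,-0.022,0,-21,0,-1],[0.012,0,-0.022,0.2,-28,0,-1],[0.012,0,-0.022,0.2,-30,0,-1]]]'
python3 -c "
from h import *
plan([.4503,-.0054,.465],[180,0,-114.2])"
```

```text
time_s: 11.0
tcp_pos: [0.4971, -0.3697, 0.4689]
eef_rot: [-179.6, 0.4, 172.5]
contact_force: [-0.6, 0.1, -1.7]
gripper_width: 0.0335
gripper_force: 29.9
t 11.0 pos [ 0.4971 -0.3697  0.4689] rot [-179.6     0.42  172.5 ] w 0.0335 gf 29.9 F [-0.6  0.1 -1.7] J [-18.5  13.3  -1.3   0.3 -75.  -79.1]
ROW [0.094  0.3551 0.0008] [ -0.61   0.1  -73.3 ]
```

```bash

python3 -m pendant '[[[0.008,0.03,0,0,0,0,-1],[0.018,0.07,0,0,0,0,-1],[0.03,0.115,0,0,0,0,-1],[0.04,0.155,0,0,0,0,-1],[0.047,0.178,0,0,0,0,-1]]]'
python3 -m pendant '[[[0.008,0.03,0,0,0,-7,-1],[0.018,0.07,0,0,0,-14,-1],[0.03,0.115,0,0,0,-22,-1],[0.04,0.155,0,0,0,-30,-1],[0.047,0.178,0,0,0,-37,-1]]]'
python3 -m pendant '[[[0,0,0.02,0,0,-8,-1],[0,0,0.04,0,0,-16,-1],[0,0,0.07,0,0,-24,-1],[0,0,0.1,0,0,-32,-1],[0,0,0.12,0,0,-36.3,-1]]]'
python3 -m pendant '[[[0,0,0,0,0,0,-1],[0,0,0,0,0,0,-1]]]'
python3 -c "
from h import *
plan([.4503,-.0054,.220],[180,0,-114.2])"
```

```text
time_s: 11.5
tcp_pos: [0.4736, -0.1851, 0.4665]
eef_rot: [-179.7, 0.1, 172.6]
contact_force: [0.3, -0.2, -1.3]
gripper_width: 0.0342
gripper_force: 29.9
time_s: 12.0
tcp_pos: [0.4503, -0.0026, 0.4654]
eef_rot: [-179.7, -0.2, -150.1]
contact_force: [1.3, 0.1, -1.9]
gripper_width: 0.0339
gripper_force: 29.9
time_s: 12.5
tcp_pos: [0.4503, -0.0057, 0.3434]
eef_rot: [-179.9, -0.4, -113.9]
contact_force: [0.6, -0.5, -1.9]
gripper_width: 0.0338
gripper_force: 29.9
time_s: 12.7
tcp_pos: [0.4515, -0.0054, 0.3457]
eef_rot: [-179.8, -0.4, -114.3]
contact_force: [0.4, -0.2, -2.4]
gripper_width: 0.034
gripper_force: 29.9
t 12.7 pos [ 0.4515 -0.0054  0.3457] rot [-179.84   -0.37 -114.3 ] w 0.034 gf 29.9 F [ 0.4 -0.2 -2.4] J [ 24.6   2.  -31.4   0.4 -56.7 -49.2]
ROW [-0.0004  0.0014  0.1257] [-0.16 -0.37 -0.1 ]
```

```bash

python3 -m pendant '[[[0,0.001,0.03,-0.1,-0.4,0,-1],[0,0.001,0.07,-0.1,-0.4,0,-1],[0,0.001,0.11,-0.1,-0.4,0,-1],[0,0.001,0.135,-0.1,-0.4,0,-1],[0,0.001,0.145,-0.1,-0.4,0,-1]]]'
python3 -m pendant '[[[0,0,0,0,0,0,-1],[0,0,0,0,0,0,-1]]]'
python3 -c "
from h import *
plan([.4503,-.0054,.188],[-179.8,0.2,-114.2])"
```

```text
time_s: 13.2
tcp_pos: [0.4505, -0.0059, 0.1993]
eef_rot: [-180.0, -0.0, -114.3]
contact_force: [0.2, -0.4, -1.4]
gripper_width: 0.0339
gripper_force: 29.9
time_s: 13.4
tcp_pos: [0.4514, -0.0056, 0.2016]
eef_rot: [-179.8, 0.1, -114.2]
contact_force: [-0.5, -0.0, -2.8]
gripper_width: 0.0336
gripper_force: 29.9
t 13.4 pos [ 0.4514 -0.0056  0.2016] rot [-1.7984e+02  1.5000e-01 -1.1419e+02] w 0.0336 gf 29.9 F [-0.5 -0.  -2.8] J [ 24.4  13.9 -41.5   0.  -34.4 -48.7]
ROW [0.0003 0.0011 0.0136] [ 0.04 -0.05  0.01]
```

```bash

python3 -m pendant '[[[0,0,0.004,0,0,0,-1],[0,0,0.008,0,0,0,-1],[0,0,0.011,0,0,0,-1],[0,0,0.013,0,0,0,-1],[0,0,0.013,0,0,0,-1]]]'
python3 -m pendant '[[[0,0,0.0005,0,0,0,-1],[0,0,0.001,0,0,0,-1],[0,0,0.001,0,0,0,-1]]]'
```

```text
time_s: 13.9
tcp_pos: [0.4504, -0.0059, 0.1875]
eef_rot: [-179.9, 0.1, -114.2]
contact_force: [-2.7, -0.7, 6.3]
gripper_width: 0.0335
gripper_force: 30.0
time_s: 14.2
tcp_pos: [0.4503, -0.0059, 0.1875]
eef_rot: [-179.9, 0.1, -114.1]
contact_force: [-8.2, 2.0, 23.4]
gripper_width: 0.0338
gripper_force: 30.0
```

It is seated on the mat. I relieve the press, open and retreat.

```bash

python3 -m pendant '[[[0,0,-0.001,0,0,0,-1],[0,0,-0.001,0,0,0,-1],[0,0,-0.001,0,0,0,-0.2],[0,0,-0.001,0,0,0,1],[0,0,-0.001,0,0,0,1]]]'
python3 -m pendant '[[[0,0,0,0,0,0,1],[0,0,0,0,0,0,1],[0,0,0,0,0,0,1],[0,0,0,0,0,0,1],[0,0,0,0,0,0,1]]]'
python3 -m pendant '[[[0,0,0,0,0,0,1],[0,0,0,0,0,0,1],[0,0,0,0,0,0,1]]]'
```

```text
time_s: 14.7
tcp_pos: [0.4504, -0.0059, 0.187]
eef_rot: [-179.9, 0.1, -114.2]
contact_force: [0.0, 0.1, -0.4]
gripper_width: 0.0454
gripper_force: 0.0
time_s: 15.2
tcp_pos: [0.4503, -0.0059, 0.1871]
eef_rot: [-179.9, 0.1, -114.2]
contact_force: [-1.0, -0.1, 0.2]
gripper_width: 0.0846
gripper_force: 0.0
time_s: 15.5
tcp_pos: [0.4503, -0.0059, 0.1871]
eef_rot: [-179.9, 0.1, -114.2]
contact_force: [0.8, -0.2, 0.4]
gripper_width: 0.0877
gripper_force: 0.0
```

```bash

python3 -m pendant '[[[0,0,-0.02,0,0,0,1],[0,0,-0.06,0,0,0,1],[0,0,-0.11,0,0,0,1],[0,0,-0.16,0,0,0,1],[0,0,-0.2,0,0,0,1]]]'
python3 -m pendant '[[[-0.04,0.018,0,0,0,0,1],[-0.085,0.037,0,0,0,0,1],[-0.13,0.057,0,0,0,0,1],[-0.17,0.075,0,0,0,0,1],[-0.2,0.09,0,0,0,0,1]]]'
python3 -m pendant '[[[0,0,0,0,0,0,1],[0,0,0,0,0,0,1],[0,0,0,0,0,0,1]]]'
python3 - <<'E'
from h import *
a=r.capture('scene')[:,:,::-1];b=r.capture('top')[:,:,::-1]
cv2.imwrite('pics/endb.png',b)
f=lambda im,x,y,w,h,s:cv2.resize(im[y:y+h,x:x+w],None,fx=s,fy=s,interpolation=cv2.INTER_CUBIC)
cv2.imwrite('pics/end.png',np.vstack([f(a,190,150,267,100,3),f(b,190,120,267,100,3)])[:600])
# displacement of untouched items: difference of label masks vs start
o=cv2.imread('pics/top0.png')
for n,(x,y,w,h) in dict(tall=(380,188,60,50),mid=(135,200,70,60),flat=(247,137,57,47),tape=(195,137,40,38),mug=(340,130,40,38)).items():
    print(n,cv2.phaseCorrelate(*[cv2.cvtColor(i[y:y+h,x:x+w],cv2.COLOR_BGR2GRAY).astype(np.float32) for i in (o,b.copy())]))
E
```

```text
time_s: 16.0
tcp_pos: [0.4498, -0.0062, 0.3903]
eef_rot: [-179.8, 0.2, -114.2]
contact_force: [0.5, 1.4, -0.4]
gripper_width: 0.0875
gripper_force: 0.0
time_s: 16.5
tcp_pos: [0.4495, 0.2156, 0.3873]
eef_rot: [-179.9, 0.1, -114.1]
contact_force: [0.6, 0.1, -0.0]
gripper_width: 0.0878
gripper_force: 0.0
time_s: 16.8
tcp_pos: [0.4497, 0.2127, 0.387]
eef_rot: [-180.0, 0.0, -114.2]
contact_force: [-0.7, -0.0, 0.8]
gripper_width: 0.0875
gripper_force: 0.0
tall ((-0.03992372886771278, 0.013704417411165792), 1.0013845955530802)
mid ((-33.914609590325455, 15.910661467593044), -0.045266272845091646)
flat ((-0.012643163562426452, 0.019517067786459563), 0.9829144812292523)
tape ((-0.011850587284779834, 0.07386493971222308), 0.8781056515872478)
mug ((-0.10397581450978421, 0.04277112581877418), 0.9412990719079971)
```

View pics/end.png

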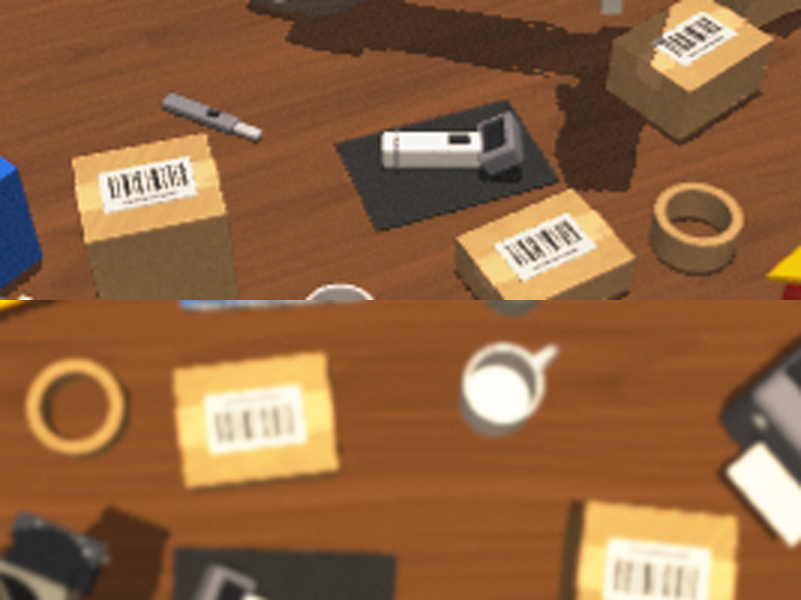

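The scanner lies flat on the mat (scene crop 450,145). The tall and flat cartons, the mug and the tape roll have not moved. The middle carton is hidden by the arm in the top view, but the scene view shows it in place, and the arm never went near it. I hand in the job.

```bash
python3 -c "
from plant import r
print(r.close_job())"
```

```text
the job is handed in; nothing more can be done
None
```

The scanner was held over the tallest carton's label for about 3 s, with the window about 10 cm up and the aim within 2 mm of the label's centre. It was then laid back flat on the mat and released, and the job was handed in at about 17 s; the simulator returned no verdict and nothing confirmed that the label was read.

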